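# Hang the tongs caddy on its stud

### The job

Pick the steel tongs caddy up off the buffet counter, slip the keyhole in its back plate over the headed stud on the upright board, and slide it fully down so that the stud locks in the narrow slot; then let go and leave it hanging upright against the board. The stud may sit anywhere along its short rail, so find it by gentle feel: never press, rub or knock the caddy against the board or stud with more than about 25 N, and do not disturb the drink can, fuel tin or bowl.

Things in the scene. Friction and masses are not known exactly. Their poses are not given: they have to be found in the camera images.
- caddy: Loose open-topped two-pocket steel caddy, 0.28 to 0.42 kg, upright on the counter. Origin: middle of the bottom edge of the back plate's REAR face; x from rear to front (pockets), y along the width, z up. Back plate 90 wide, 4 thick (x 0 to 4), 130 tall. Pocket box x 0 to 64, y -45 to 45, z 0 to 70, walls 3, with a 10 thick centre wall.
- grip (a point): Middle of the caddy's black carrying grip, (44, 0, 95) mm in the caddy's frame. The grip is 10 thick (y), 24 long (x 32 to 56) and rises from the pocket rim at z=70 to z=105; pinch it across y from above. Axes as the caddy's.
- keyhole (a point): Centre of the keyhole's round entry hole on the REAR face of the back plate: (0, 0, 90) mm in the caddy's frame, axes as the caddy's. The hole goes through the plate, 20 across; from it a slot 9.5 wide runs UP to its closed end, with a bevelled funnel between hole and slot.
- slot_end (a point): Closed upper end of the keyhole's slot on the rear face of the back plate: (0, 0, 116) mm in the caddy's frame, axes as the caddy's. It rests on top of the stud's shank when locked.
- station: Fixed upright white board, 160 wide, 16 thick, 185 tall, on a 10 thick steel foot that lies behind it and reaches 40 in front. Origin: on the counter under the middle of the board's FRONT face (x=0); x points out of that face, away from the robot, y along the width, z up. Locked, the caddy's axes lie along these and its origin is at z=52; with the entry hole on the stud it is at z=75.
- rail_mid (a point): Middle of the stud's level rail on the board's front face: (0, 0, 165) mm in the station's frame, same axes. The steel stud sticks out along +x at this height: shank 6 diameter up to x=8, then a round head 14 diameter from x=8 to x=13. It is held firmly, anywhere from y=-12 to y=+12 mm along the rail; where is not reported.
- drink_can: Bystander: drink can, 66 diameter, 115 tall, standing; origin at the centre of its underside.
- fuel_tin: Bystander: squat tin of burner fuel, 84 diameter, 58 tall, standing; origin at the centre of its underside.
- bowl: Bystander: white bowl, 110 across the rim, 50 tall; origin at the centre of its underside.

How it is judged:
On the way, in this order (a step that is already met when the one before it is completed fails the run):
1. the caddy is lifted clear of the counter (height (world z) of caddy above 0.03 m), for 0.1 s.
2. the entry hole has gone over the stud's head: the plate at the keyhole within 8 mm of the board, the hole within 10 mm of the stud's height, not yet slid down (x of keyhole in the frame of station between -0.004 and 0.008 m and z of keyhole in the frame of station between 0.155 and 0.175 m and y of keyhole in the frame of station between -0.018 and 0.018 m), for 0.05 s.
At the end, for the whole second after the job is handed in: The caddy hangs at rest, released, on the stud with the shank at the closed end of the slot: its bottom 46 to 58 mm above the counter, the plate at the keyhole within 7 mm of the board, the keyhole within 20 mm of the rail's middle sideways, the caddy upright within 0.15 rad (z of caddy in the frame of station between 0.046 and 0.058 m and x of keyhole in the frame of station between -0.004 and 0.007 m and y of keyhole in the frame of station between -0.02 and 0.02 m and angle between caddy's own z axis and vertical below 0.15 rad and linear speed of caddy below 0.02 m/s and contact force between caddy and the fingers below 0.2 N); the robot touches nothing.
It fails at once if the caddy is pressed or knocked against the board or stud with more than 28 N (contact force between caddy and station above 28 N).
It fails at once if the drink can is moved by more than 20 mm (distance of drink_can from where it was at the start of the episode above 0.02 m).
It fails at once if the fuel tin is moved by more than 20 mm (distance of fuel_tin from where it was at the start of the episode above 0.02 m).
It fails at once if the bowl is moved by more than 20 mm (distance of bowl from where it was at the start of the episode above 0.02 m).
It also fails if it takes over 54 s, if anything falls off the work surface, if the arm or the gripper's body presses on something with over 40 N, if the wrist force passes 120 N, or if a joint passes its speed limit or range.

### The arm

A 6-joint arm with a two-finger parallel gripper is mounted at the origin on the work surface. World frame = base frame: x ahead of the robot, y to its left, z up, the work surface at z = 0. Lengths are in m, angles in rad, forces in N, time in s.
With the tool pointing down it reaches from about 0.35 to 0.975 m from the base axis. Payload 4.9 kg.
Tool frame: the origin (TCP) lies between the finger pads; the fingertips stand 19 mm ahead of it and the grasp point (between the pads) is the TCP; z points along the fingers, y is the line along which they close (so a half turn about z gives the same grasp; the last joint's range is limited). The gripper opens to 85 mm and grips with 20 to 120 N. Pads are 22 mm wide; open, the fingers measure 114 mm over their backs; the gripper's body (76 mm by 85 mm) begins 54 mm behind the grasp point. The pads swing forward as they close: fully open they stand 13 mm farther back than shut.
Start: joints at [1.125, 0.053, 1.613, -0, 1.476, -0.119], TCP at [0.201, 0.592, 0.25] pointing down, gripper open.
Joint ranges: [-3.01, 3.01], [-1.01, 2.22], [0.06, 2.58], [-1.02, 4.17], [0.09, 2.62], [-3.14, 3.14]. Speed limits (rad/s): [2.57, 2.57, 3.14, 3.14, 3.14, 3.14].

### API

Orientations are given as a rotation vector (axis times angle).
In Python, from station import ctrl gives the robot as it stands. The module is installed in compiled form; this text tells all that it offers.
- The arm moves only by the tool servo_tool, never from a script. Its argument "increments" is a list that holds one entry, the list of rows, each a list of 5 numbers: the finger opening in cm, from 0 to 8.54, then the shift along the tool's x, y, z in cm, then the turn about the tool's z in degrees. A call has 1 to 5 rows; each row is the pose to reach, as a shift and turn from the pose commanded when the call began, along the tool's axes at that moment; what a row does not reach only later rows make up. A row lasts 1/10 s, in which the tool goes at most 50 mm and 8.59 degrees, less where a joint would pass 70% of its speed; a pose out of reach is approached as far as the arm can. A call with a gripper value outside its range is refused whole. The fingers move at their own pace and stop on an object; "newtons" is the grip in N (left out, the last holds). Time passes only in rows, so rows that repeat a pose let the fingers close. It gives the time, the measured TCP pose, the force, the opening and the grip force at its end, in the units of the state.
- ctrl.get_obs(): the state, without advancing time (a new reading comes with each control period).
- ctrl.get_image(name): name is "scene" or "side" or "wrist"; returns a dict with "img" (420x560x3 uint8, red, green, blue), "fx", "fy", "cx", "cy" (pixels), "rvec" (rotation vector, rad) and "tvec" (3), from world to camera coordinates, as OpenCV has them; the wrist camera has in their place "mount" (4x4, takes a point from camera to tool coordinates, whose origin is the TCP and whose axes are the flange's). Camera axes: x right, y down, z forward; pixel columns grow to the right and rows downward; lengths in m; the calibration is good to about 2 mm. The wrist camera is an equidistant fisheye: a pixel r from the principal point sees the ray r / f radians off the axis. A picture is of the moment at which its call begins: read the wrist's pose just before it. There is no depth.
- ctrl.finish_job(): hands the job in; it is judged then, once.
The state is a dict: "t": time; "q": joint angles; "dq": joint speeds; "effort": joint torques, N m; "tool_pos": TCP position; "tool_rot": TCP orientation; "contact_force": force on the tool from outside, world axes, zero at the start; "wrist_torque": the same for the moment, N m; "opening": finger opening in m; "grip_force": force on a finger pad.
Only numpy, scipy, OpenCV 4.12 (cv2) and the standard library are available. Lean on these libraries where they do the work, as an engineer would, in place of code of your own. Each camera call takes 0.05 s, during which the arm holds its last target. There are 200 camera calls.

## Working session

There is one attempt and no reset: what is moved stays moved. The work goes in short steps, Python scripts to look and compute and a tool call to move; the robot and the scene stay as the last step left them, time stands still between calls to the robot, and variables do not carry over. Pictures are saved under pics/ and viewed, at most 12 in all, crops included, and the job is handed in when it is done.

Besides the shell and the picture viewer there is one more tool, called after "Call:" as name(argument=value, ...) on one line, values as JSON. servo_tool: Moves the arm, as the interface text tells. Its arguments: {"type":"object","properties":{"increments":{"type":"array"},"newtons":{"type":"number"}},"required":["increments"]}

```bash
mkdir -p pics; cat > h.py <<'E'
import numpy as np, cv2
from scipy.spatial.transform import Rotation as R
from station import ctrl
def snap(n,f=None):
    d=ctrl.get_image(n)
    if f: cv2.imwrite('pics/'+f,d['img'][:,:,::-1])
    return d
def ray(d,u,v):
    Rm=R.from_rotvec(d['rvec']).as_matrix(); o=-Rm.T@np.array(d['tvec'])
    return o, Rm.T@np.array([(u-d['cx'])/d['fx'],(v-d['cy'])/d['fy'],1])
def plane(d,u,v,z):
    o,r=ray(d,u,v); return o+r*(z-o[2])/r[2]
def proj(d,p):
    c=R.from_rotvec(d['rvec']).apply(p)+d['tvec']; return c[:2]/c[2]*[d['fx'],d['fy']]+[d['cx'],d['cy']]
def tri(obs):
    A=0;b=0
    for d,u,v in obs:
        o,r=ray(d,u,v); r=r/np.linalg.norm(r); P=np.eye(3)-np.outer(r,r); A=A+P; b=b+P@o
    return np.linalg.solve(A,b)
E
python3 - <<'E'
from h import *
import pickle
D={}
for n in('scene','side'): D[n]=snap(n,n+'0.png')
pickle.dump(D,open('d0.pkl','wb'))
for n in D:
    d=D[n]; print(n,d['fx'],d['cx'],d['cy'],-R.from_rotvec(d['rvec']).inv().apply(d['tvec']), R.from_rotvec(d['rvec']).as_matrix()[2])
o=ctrl.get_obs();print(o)
E
```

```text
scene 537.9296383145614 283.0522598374122 217.17558903260073 [ 1.22452292 -0.58617927  1.02727667] [-0.49010866  0.48019691 -0.72746438]
side 531.3840826353984 282.0554670158747 208.65510225646906 [ 0.30221604 -0.9393944   1.17431976] [ 0.21508895  0.65923874 -0.72051442]
{'t': 0.1, 'q': array([ 1.12501808e+00,  5.33025343e-02,  1.61416928e+00,  1.29396022e-05,
        1.47599922e+00, -1.19001715e-01]), 'dq': array([-3.52285375e-05, -1.68623231e-03, -2.74612981e-03, -1.47100694e-03,
        1.25822591e-03, -1.67090206e-03]), 'effort': array([-1.44242513e-04, -3.94900274e+01, -3.71365535e+01, -7.36890433e-05,
        3.95922514e-03, -1.64724707e-05]), 'tool_pos': array([0.20038591, 0.59144289, 0.24917115]), 'tool_rot': array([-5.10933162e-01, -3.09922209e+00,  2.82756830e-03]), 'contact_force': array([ 0.46527836, -0.16609366, -0.13496403]), 'wrist_torque': array([ 0.05096776, -0.02261712,  0.00217318]), 'grip_force': 0.0, 'opening': 0.08556136039924796}
```

View pics/scene0.png

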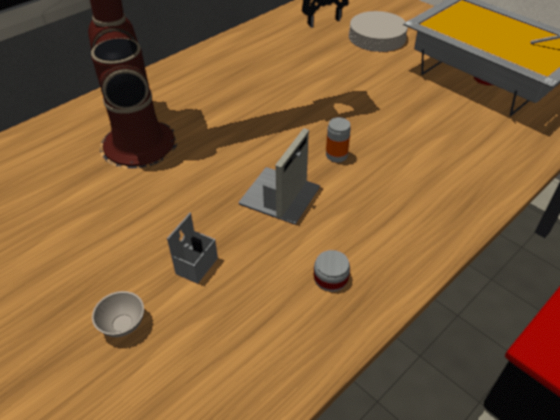

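View pics/side0.png

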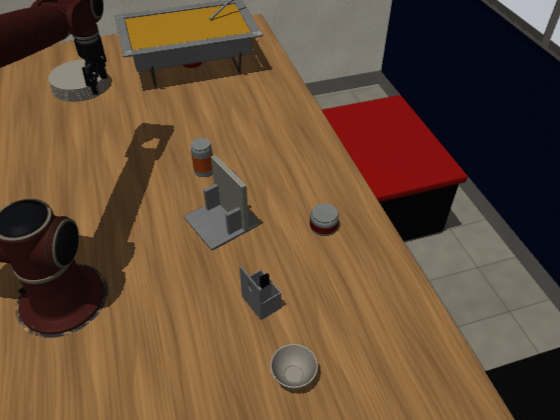

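Scene view: the caddy is near (195,250), the board at (292,175), the can at (338,140), the tin at (332,270) and the bowl at (120,315). In the side view the caddy is near (260,290) and the board at (230,195). I'll enlarge the caddy and board.

```bash
python3 - <<'E'
import pickle,cv2,numpy as np
D=pickle.load(open('d0.pkl','rb'))
def c(n,x,y,w=80,h=60): return cv2.resize(D[n]['img'][y:y+h,x:x+w,::-1],None,fx=5,fy=5,interpolation=cv2.INTER_CUBIC)
# crops: scene caddy (155,215) , side caddy(220,260), scene board, side board
t=np.hstack([c('scene',155,218),c('side',222,260)])
b=np.hstack([cv2.resize(D[n]['img'][y:y+90,x:x+120,::-1],(400,300),interpolation=cv2.INTER_CUBIC) for n,x,y in(('scene',225,130),('side',170,155))])
cv2.imwrite('pics/crop0.png',np.vstack([t,b]))
E
```

```text
(no output)
```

View pics/crop0.png

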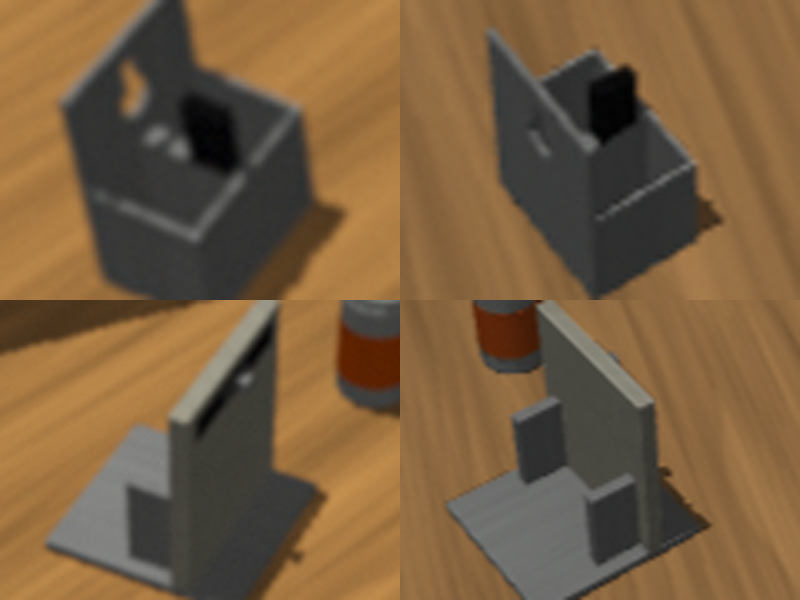

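```bash
cat > m.py <<'E'
from h import *
import pickle
D=pickle.load(open('d0.pkl','rb')); s,d=D['scene'],D['side']
def fit(obs,name):
    L=np.array([o[3] for o in obs]);P=np.array([plane(o[0],o[1],o[2],o[4])[:2] for o in obs])
    l=L-L.mean(0);p=P-P.mean(0)
    a=np.arctan2((l[:,0]*p[:,1]-l[:,1]*p[:,0]).sum(),(l*p).sum())
    M=np.array([[np.cos(a),-np.sin(a)],[np.sin(a),np.cos(a)]]); t=P.mean(0)-M@L.mean(0)
    print(name,'origin',t.round(4),'yaw',np.degrees(a).round(2)); print(((P-(L@M.T+t))*1000).round(1).tolist()); return t,a,M
def sc(x,y): return 155+x/5,218+y/5
def si(x,y): return 222+(x-400)/5,260+y/5
def sb(x,y): return 225+x/3.3333,130+(y-300)/3.3333
def ib(x,y): return 170+(x-400)/3.3333,155+(y-300)/3.3333
if __name__=='__main__':
    C=[(s,*sc(64,103),(0,-.045),.13),(s,*sc(198,240),(.064,-.045),.07),(s,*sc(300,108),(.064,.045),.07),
     (d,*si(490,30),(0,.045),.13),(d,*si(597,150),(.002,-.045),.13),(d,*si(695,165),(.064,-.045),.07),(d,*si(595,297),(0,-.045),0),(d,*si(695,240),(.064,-.045),0)]
    t,a,M=fit(C,'caddy'); print('grip',t+M@[.044,0])
    B=[(s,*sb(190,421),(0,-.08),.185),(s,*sb(170,414),(-.016,-.08),.185),(d,*ib(640,405),(-.016,-.08),.185),(d,*ib(655,402),(0,-.08),.185),(d,*ib(540,307),(-.016,.08),.185),(s,*sb(326,490),(.04,.08),.01),(d,*ib(707,524),(.04,-.08),.01)]
    t,a,M=fit(B,'board')
    p=plane(s,*sb(246,379),.165)[:2]; print('stud',M.T@(p-t))
    for n,px in(('can',(plane(s,338,158,0),plane(d,203,172,0))),('tin',(plane(s,332,262,.058),plane(d,324,213,.058))),('bowl',(plane(s,120,312,.05),plane(d,295,362,.05)))): print(n,[q[:2].round(3) for q in px])
E
python3 m.py
```

```text
caddy origin [ 0.4695 -0.1809] yaw 17.39
[[4.5, 2.9], [3.4, 2.4], [1.7, -0.4], [-1.2, -1.8], [0.3, -1.4], [-4.1, -2.4], [-1.3, 1.3], [-3.3, -0.7]]
grip [ 0.51152103 -0.16778294]
board origin [0.5131 0.1557] yaw 16.98
[[1.0, 4.7], [0.9, 4.5], [-1.2, 2.4], [-4.0, -2.5], [-4.9, -7.8], [6.6, -1.1], [1.6, -0.3]]
stud [0.00546101 0.00540133]
can [array([0.476, 0.373]), array([0.456, 0.372])]
tin [array([0.751, 0.034]), array([0.746, 0.029])]
bowl [array([ 0.52 , -0.386]), array([ 0.517, -0.385])]
```

Call:
servo_tool(increments=[[[8.5,-3,-3.5,0,-7],[8.5,-6,-7,0,-14],[8.5,-9.5,-11,0,-21],[8.5,-12.5,-14.5,0,-29],[8.5,-16,-18.5,0,-36]]], newtons=40)

```text
t: 0.6
tool_pos: [0.291, 0.3678, 0.2497]
tool_rot: [0.48, -3.104, 0.001]
contact_force: [0.6, -0.0, -0.1]
opening: 0.0852
grip_force: 0.0
```

```bash
cat > go.py <<'E'
from h import *
import sys
# target world x y z, yaw deg of tool y minus 90 (i.e. caddy yaw)
def rel(p,yaw=None):
    o=ctrl.get_obs(); T=R.from_rotvec(o['tool_rot'])
    m=T.as_matrix(); cur=np.degrees(np.arctan2(m[1,1],m[0,1]))-90
    print('t %.2f pos %s yaw %.2f tilt %.2f open %.4f grip %.1f F %s'%(o['t'],o['tool_pos'].round(4),cur,np.degrees(np.arccos(-m[2,2])),o['opening'],o['grip_force'],o['contact_force'].round(2)))
    if p is not None: print('shift cm',(T.inv().apply(np.array(p)-o['tool_pos'])*100).round(2),'turn',None if yaw is None else round(cur-yaw,2))
if __name__=='__main__':
    a=list(map(float,sys.argv[1:])); rel(a[:3] if a else None,a[3] if len(a)>3 else None)
E
python3 go.py .5115 -.168 .25 17.3
```

```text
t 0.60 pos [0.291  0.3678 0.2497] yaw 17.58 tilt 0.04 open 0.0852 grip 0.0 F [ 0.57 -0.01 -0.1 ]
shift cm [ -4.84 -57.74  -0.  ] turn 0.28
```

Call:
servo_tool(increments=[[[8.5,0,-5,0,0],[8.5,-0.5,-10,0,0],[8.5,-1,-15,0,0],[8.5,-1.5,-20,0,0],[8.5,-2,-24.5,0,0]]])

```text
t: 1.1
tool_pos: [0.3827, 0.1395, 0.2501]
tool_rot: [-0.47, 3.106, -0.0]
contact_force: [0.4, 0.4, -0.3]
opening: 0.0851
grip_force: 0.0
```

Call:
servo_tool(increments=[[[8.5,-0.5,-5,0,0],[8.5,-1,-10,0,0],[8.5,-1.5,-15,0,0],[8.5,-2,-20,0,0],[8.5,-2.5,-24.5,0,0]]])

```text
t: 1.6
tool_pos: [0.4792, -0.0874, 0.2499]
tool_rot: [0.468, -3.106, -0.0]
contact_force: [1.4, 0.7, -0.1]
opening: 0.0849
grip_force: 0.0
```

Call:
servo_tool(increments=[[[8.5,-0.2,-4,0,0],[8.5,-0.3,-8,0,0],[8.5,-0.3,-8.7,0,0],[8.5,-0.3,-8.7,0,0]]])

```text
t: 2.0
tool_pos: [0.5074, -0.168, 0.2496]
tool_rot: [0.467, -3.105, -0.002]
contact_force: [0.9, 0.6, 0.2]
opening: 0.0848
grip_force: 0.0
```

```bash
python3 go.py .5115 -.168 .25 17.3; python3 - <<'E'
from h import *
import pickle
o=ctrl.get_obs(); w=snap('wrist','w1.png'); pickle.dump((o,w),open('w1.pkl','wb')); print(w['fx'],w['cx'],w['cy'],w['mount'])
E
```

```text
t 2.00 pos [ 0.5074 -0.168   0.2496] yaw 17.10 tilt 0.10 open 0.0848 grip 0.0 F [0.86 0.62 0.21]
shift cm [-0.39 -0.12 -0.04] turn -0.2
325.19226210127806 280.53167946446337 206.60239637257337 [[ 8.22949475e-04 -9.63273927e-01 -2.68519391e-01  6.75787660e-02]
 [ 9.99999584e-01  8.98259071e-04 -1.57606530e-04  7.66832450e-04]
 [ 3.93018240e-04 -2.68519150e-01  9.63274266e-01 -1.23958325e-01]
 [ 0.00000000e+00  0.00000000e+00  0.00000000e+00  1.00000000e+00]]
```

View pics/w1.png

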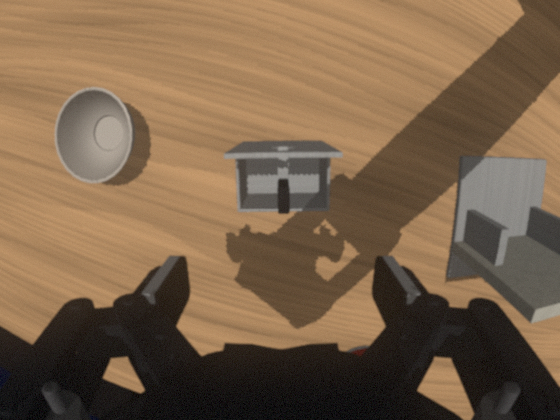

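The wrist view shows the plate's top edge from (224,156) to (341,154) and the black grip at x 278–289, rows 179–213. I'll locate both precisely.

```bash
cat >> h.py <<'E'
def wray(o,w,u,v):
    x,y=(u-w['cx']),(v-w['cy']); r=np.hypot(x,y); th=r/w['fx']; k=np.sin(th)/max(r,1e-9)
    M=np.array(w['mount']); c=M[:3,:3]@np.array([x*k,y*k,np.cos(th)])
    T=R.from_rotvec(o['tool_rot']); return T.apply(M[:3,3])+o['tool_pos'],T.apply(c)
def wplane(o,w,u,v,z):
    p,r=wray(o,w,u,v); return p+r*(z-p[2])/r[2]
E
python3 - <<'E'
from h import *
import pickle
o,w=pickle.load(open('w1.pkl','rb'))
g=cv2.cvtColor(w['img'],cv2.COLOR_RGB2GRAY)
b=(g[165:225,255:310]<22).astype(np.uint8); n,l,st,c=cv2.connectedComponentsWithStats(b)
i=1+np.argmax(st[1:,4]); print(st[i],[255+st[i,0],165+st[i,1]])
# edges: column profiles of plate top
for u in (240,280,325): print(u,g[136:164,u].tolist())
for v in (154,): print('row',g[v,216:232].tolist(),g[v,334:350].tolist())
x0=255+st[i,0];x1=x0+st[i,2];y1=165+st[i,1]+st[i,3];y0=165+st[i,1]
for z in(.105,): print('grip front',wplane(o,w,x0,y1,z),wplane(o,w,x1,y1,z),'rear',wplane(o,w,(x0+x1)/2,y0,z))
L=wplane(o,w,224,156,.13);Rr=wplane(o,w,341.5,154.5,.13); v=Rr-L
print('plate top',L,Rr,np.linalg.norm(v),np.degrees(np.arctan2(v[1],v[0]))-90)
E
```

```text
Traceback (most recent call last):
ValueError: attempt to get argmax of an empty sequence
```

```bash
python3 - <<'E'
from h import *
import pickle
o,w=pickle.load(open('w1.pkl','rb'))
g=cv2.cvtColor(w['img'],cv2.COLOR_RGB2GRAY)
b=(g[165:225,255:310]<45).astype(np.uint8); n,l,st,c=cv2.connectedComponentsWithStats(b)
print(g[195,270:298].tolist(),g[170:220,283].tolist())
for u in (240,280,325): print(u,g[138:164,u].tolist())
i=1+np.argmax(st[1:,4]); print(st[i])
x0=255+st[i,0];x1=x0+st[i,2];y1=165+st[i,1]+st[i,3];y0=165+st[i,1]
print('grip front',wplane(o,w,x0,y1,.105),wplane(o,w,x1,y1,.105))
L=wplane(o,w,224,156,.13);Rr=wplane(o,w,341.5,154.5,.13); v=Rr-L
print('plate top',L,Rr,np.linalg.norm(v),np.degrees(np.arctan2(v[1],v[0]))-90)
E
```

```text
[81, 83, 87, 82, 83, 81, 79, 64, 50, 41, 47, 45, 41, 46, 42, 45, 45, 45, 45, 62, 75, 82, 85, 83, 79, 83, 86, 84] [145, 147, 143, 146, 146, 145, 148, 138, 109, 72, 43, 36, 42, 41, 34, 38, 38, 45, 39, 45, 51, 41, 48, 44, 44, 46, 47, 48, 45, 45, 40, 44, 40, 42, 41, 44, 43, 44, 45, 38, 44, 43, 48, 91, 124, 137, 147, 144, 145, 147]
240 [136, 138, 134, 132, 119, 106, 90, 86, 90, 87, 85, 89, 89, 91, 104, 132, 149, 151, 153, 139, 117, 88, 71, 67, 66, 67]
280 [139, 135, 121, 98, 85, 88, 86, 95, 121, 145, 155, 151, 133, 113, 127, 145, 155, 154, 156, 151, 143, 122, 93, 86, 86, 88]
325 [145, 147, 142, 136, 122, 103, 88, 88, 88, 86, 85, 87, 84, 102, 126, 143, 147, 145, 137, 111, 83, 67, 61, 71, 60, 68]
[ 24  24  10  23 114]
grip front [ 0.51890743 -0.16487873  0.105     ] [ 0.51637119 -0.15664644  0.105     ]
plate top [ 0.48185994 -0.21981839  0.13      ] [ 0.45442176 -0.13497913  0.13      ] 0.08916588531429846 17.92192211074881
```

Call:
servo_tool(increments=[[[5,-0.2,0.3,3,-0.5],[5,-0.2,0.3,7,-0.5],[5,-0.2,0.3,11,-0.5],[5,-0.2,0.3,14,-0.5],[5,-0.2,0.3,15.3,-0.5]]], newtons=60)

```text
t: 2.55
tool_pos: [0.5062, -0.1611, 0.0937]
tool_rot: [0.486, -3.099, -0.006]
contact_force: [-0.6, 0.7, 0.8]
opening: 0.0498
grip_force: 0.0
```

Call:
servo_tool(increments=[[[0,0,0,0,0],[0,0,0,0,0],[0,0,0,0,0],[0,0,0,0,0],[0,0,0,0,0]]], newtons=60)

```text
t: 3.05
tool_pos: [0.5103, -0.1645, 0.0999]
tool_rot: [-0.483, 3.1, -0.003]
contact_force: [0.7, -0.1, 7.3]
opening: 0.0085
grip_force: 62.0
```

Call:
servo_tool(increments=[[[0,0,0,0,0],[0,0,0,0,0],[0,0,0,0,0]]])

```text
t: 3.35
tool_pos: [0.5103, -0.1645, 0.0999]
tool_rot: [-0.483, 3.1, -0.003]
contact_force: [0.3, 1.0, 7.0]
opening: 0.0086
grip_force: 62.0
```

Call:
servo_tool(increments=[[[0,0,0,-1,0],[0,0,0,-3,0],[0,0,0,-6,0],[0,0,0,-8.5,0],[0,0,0,-10,0]]], newtons=80)

```text
t: 3.85
tool_pos: [0.5088, -0.164, 0.1993]
tool_rot: [-0.483, 3.103, -0.002]
contact_force: [0.6, -0.0, -3.5]
opening: 0.0084
grip_force: 78.2
```

Call:
servo_tool(increments=[[[0,0,0,0,0],[0,0,0,0,0],[0,0,0,0,0]]])

```text
t: 4.15
tool_pos: [0.5075, -0.1633, 0.195]
tool_rot: [0.483, -3.101, -0.003]
contact_force: [-0.6, -0.8, -3.4]
opening: 0.0085
grip_force: 78.3
```

```bash
python3 - <<'E'
from h import *
import pickle
o=ctrl.get_obs(); w=snap('wrist'); s=snap('scene'); d=snap('side'); pickle.dump((o,w,s,d),open('w2.pkl','wb'))
a=w['img'][90:260,190:390,::-1]
T=lambda i,p: cv2.resize(i[max(0,int(p[1])-30):int(p[1])+30,max(0,int(p[0])-40):int(p[0])+40,::-1],(400,300),interpolation=cv2.INTER_CUBIC)
p=np.array(o['tool_pos'])
ps,pd=proj(s,p),proj(d,p); print(ps,pd)
cv2.imwrite('pics/c2.png',np.vstack([np.hstack([T(s['img'],ps),T(d['img'],pd)]),cv2.resize(a,(400,300)).repeat(1,0) if 0 else np.hstack([cv2.resize(a,(400,300),interpolation=cv2.INTER_CUBIC),cv2.resize(w['img'][:,:,::-1],(400,300))])]))
E
python3 go.py
```

```text
[190.39604254 209.59285375] [262.54854048 251.31738708]
t 4.30 pos [ 0.5079 -0.1635  0.1956] yaw 17.71 tilt 0.16 open 0.0084 grip 78.3 F [ 0.63  0.27 -3.65]
```

View pics/c2.png

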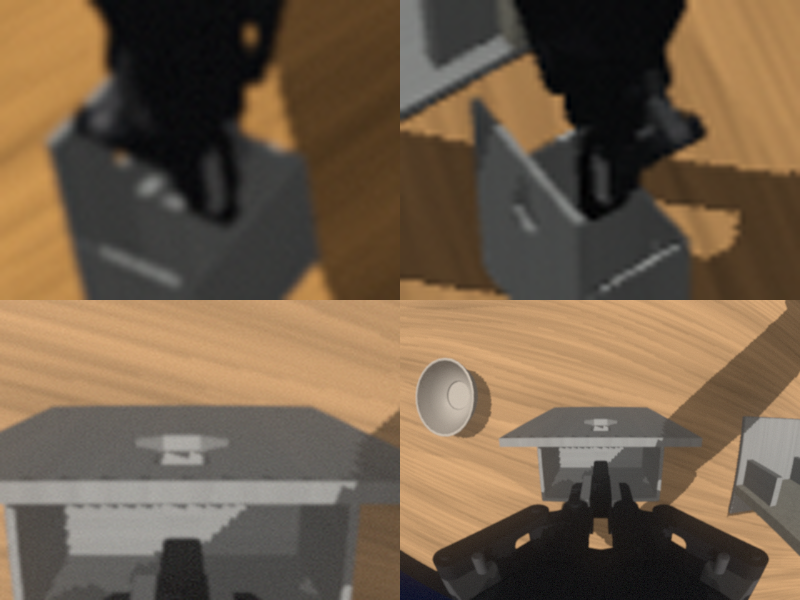

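The caddy is held upright and its keyhole is visible in the wrist view. Next, a close look at the board and stud in the scene view, plus the caddy's offset in the tool frame.

```bash
python3 - <<'E'
from h import *
import pickle
D=pickle.load(open('d0.pkl','rb')); s=D['scene']
x,y=268,122
cv2.imwrite('pics/b3.png',cv2.resize(s['img'][y:y+50,x:x+60,::-1],None,fx=12,fy=12,interpolation=cv2.INTER_CUBIC))
o,w,s2,d2=pickle.load(open('w2.pkl','rb'))
g=cv2.cvtColor(w['img'],cv2.COLOR_RGB2GRAY)
for u in (215,300,340): print(u,[f'{i}:{v}' for i,v in enumerate(g[140:212,u].tolist(),140) if i<158 or i>186])
for v in (196,199): print(v,g[v,128:150].tolist(),g[v,410:432].tolist())
E
```

```text
215 ['140:153', '141:148', '142:145', '143:142', '144:143', '145:149', '146:151', '147:153', '148:150', '149:147', '150:128', '151:114', '152:103', '153:100', '154:103', '155:99', '156:97', '157:104', '187:91', '188:97', '189:101', '190:98', '191:107', '192:130', '193:149', '194:159', '195:167', '196:163', '197:164', '198:166', '199:165', '200:159', '201:161', '202:163', '203:160', '204:155', '205:129', '206:95', '207:78', '208:75', '209:76', '210:78', '211:74']
300 ['140:160', '141:154', '142:160', '143:161', '144:158', '145:154', '146:157', '147:157', '148:153', '149:134', '150:113', '151:100', '152:102', '153:99', '154:103', '155:100', '156:100', '157:101', '187:98', '188:98', '189:94', '190:96', '191:104', '192:134', '193:155', '194:161', '195:163', '196:167', '197:167', '198:164', '199:165', '200:162', '201:163', '202:163', '203:162', '204:159', '205:133', '206:114', '207:123', '208:146', '209:158', '210:163', '211:161']
340 ['140:174', '141:173', '142:175', '143:172', '144:169', '145:166', '146:163', '147:162', '148:157', '149:145', '150:122', '151:104', '152:99', '153:99', '154:100', '155:100', '156:97', '157:100', '187:96', '188:94', '189:98', '190:91', '191:104', '192:123', '193:147', '194:159', '195:164', '196:158', '197:163', '198:161', '199:161', '200:163', '201:159', '202:159', '203:161', '204:150', '205:128', '206:97', '207:81', '208:78', '209:76', '210:79', '211:78']
196 [168, 168, 169, 164, 166, 162, 161, 155, 159, 156, 163, 163, 157, 164, 165, 165, 165, 162, 164, 163, 162, 164] [92, 94, 91, 96, 91, 92, 93, 92, 92, 89, 88, 90, 91, 92, 84, 89, 89, 94, 95, 90, 93, 91]
199 [164, 165, 166, 163, 162, 163, 165, 167, 170, 167, 166, 163, 164, 161, 162, 160, 163, 161, 164, 164, 162, 161] [92, 92, 92, 92, 94, 93, 93, 91, 93, 90, 90, 90, 87, 86, 92, 90, 90, 94, 89, 91, 91, 87]
```

View pics/b3.png

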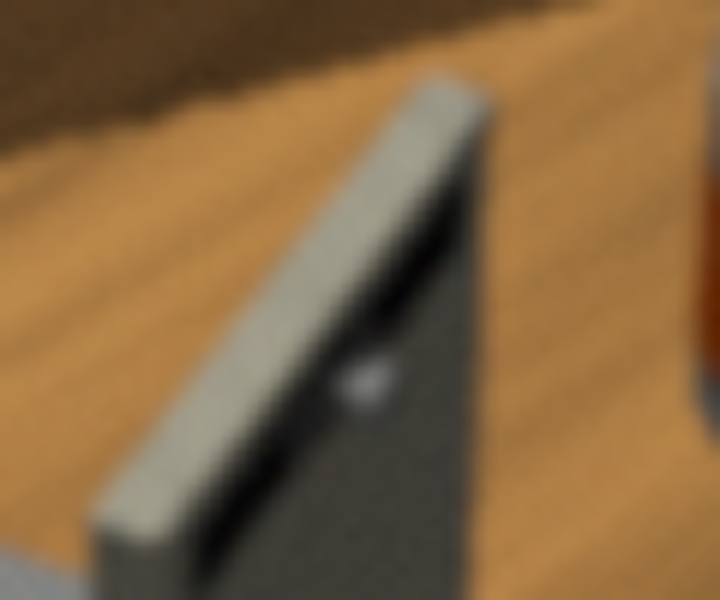

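```bash
python3 - <<'E'
from h import *
from m import fit
import pickle
D=pickle.load(open('d0.pkl','rb')); s=D['scene']
q=lambda x,y:(x/12-.5+268,y/12-.5+122)
B=[(s,*q(97,520),(-.016,-.08),.185),(s,*q(168,545),(0,-.08),.185),(s,*q(437,72),(-.016,.08),.185),(s,*q(490,102),(0,.08),.185)]
t,a,M=fit(B,'board')
for px in((368,380),(375,382)):
    o,r=ray(s,*q(*px)); o2=M.T@(o[:2]-t); r2=M.T@r[:2]; k=(.013-o2[0])/r2[0]
    print('stud y,z on x=13:',o2[1]+k*r2[1],o[2]+k*r[2])
o,w,_,_=pickle.load(open('w2.pkl','rb')); T=R.from_rotvec(o['tool_rot']); z0=o['tool_pos'][2]-.0999
def loc(u,v,z): return T.inv().apply(wplane(o,w,u,v,z)-o['tool_pos'])*1000
print('top rear edge tool mm',loc(281,191.7,z0+.13),'front',loc(281,205.2,z0+.13),'bottom rear',loc(281,150,z0),loc(217.5,150.3,z0),loc(345,150.3,z0))
print('expected tool x of rear: +44')
E
```

```text
board origin [0.5116 0.1566] yaw 19.45
[[-0.1, 0.9], [-0.1, 0.4], [0.1, 1.7], [0.1, -3.1]]
stud y,z on x=13: -0.014018198909723556 0.1824094946424919
stud y,z on x=13: -0.010501242889120688 0.17923952496266593
top rear edge tool mm [ 45.95785614   0.88004595 -29.96789241] front [ 41.81081327   0.8849451  -29.97960814] bottom rear [ 45.59682406   1.0144989  100.03243216] [ 45.85633256 -43.23261286  99.91471849] [ 45.93269337  45.68385309 100.15296002]
expected tool x of rear: +44
```

Call:
servo_tool(increments=[[[0,-1.5,0,-0.5,0],[0,-5,1,-1.5,0],[0,-9,3,-2.5,0],[0,-13,5.5,-3.4,0],[0,-17,8.5,-3.4,0]]])

```text
t: 4.8
tool_pos: [0.6465, -0.0304, 0.2324]
tool_rot: [-0.481, 3.102, -0.002]
contact_force: [0.6, -1.2, -2.8]
opening: 0.0086
grip_force: 78.4
```

Call:
servo_tool(increments=[[[0,-1,4,0,0],[0,-1.8,8.5,0,0],[0,-1.8,13,0,0],[0,-1.8,17,0,0],[0,-1.8,19.5,0,0]]])

```text
t: 5.3
tool_pos: [0.6011, 0.1629, 0.2302]
tool_rot: [0.487, -3.102, -0.001]
contact_force: [-0.3, 0.1, -2.6]
opening: 0.0085
grip_force: 78.4
```

Call:
servo_tool(increments=[[[0,0,1.5,0,0],[0,0,2.3,0,0],[0,0,2.3,0,0],[0,0,2.3,0,0]]])

```text
t: 5.7
tool_pos: [0.5959, 0.181, 0.2311]
tool_rot: [0.482, -3.104, 0.001]
contact_force: [0.5, -0.7, -3.1]
opening: 0.0086
grip_force: 78.4
```

```bash
python3 go.py .595 .182 .23 17.6; python3 - <<'E'
from h import *
import pickle
o=ctrl.get_obs(); w=snap('wrist','w4.png'); pickle.dump((o,w),open('w4.pkl','wb'))
E
```

```text
t 5.70 pos [0.5959 0.181  0.2311] yaw 17.66 tilt 0.04 open 0.0086 grip 78.4 F [ 0.48 -0.74 -3.1 ]
shift cm [0.06 0.12 0.11] turn 0.06
```

View pics/w4.png

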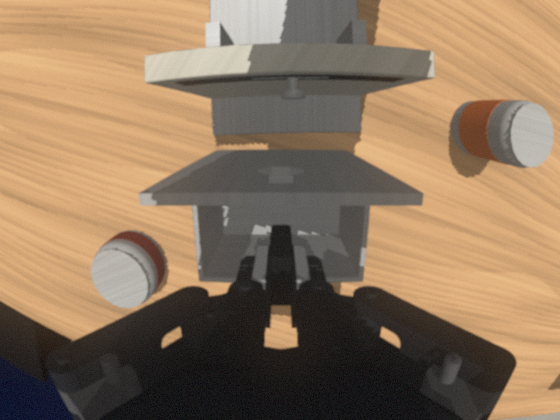

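The wrist view shows the board's top front edge from (146,83) to (433,77), the stud head near (292,92), and the caddy plate top at row 195–203.

```bash
python3 - <<'E'
from h import *
import pickle
o,w=pickle.load(open('w4.pkl','rb')); g=cv2.cvtColor(w['img'],cv2.COLOR_RGB2GRAY)
T=R.from_rotvec(o['tool_rot'])
def loc(u,v,z): return T.inv().apply(wplane(o,w,u,v,z)-o['tool_pos'])*1000
for v in (83,86,89,92,95): print(v,g[v,272:314].tolist())
print('col292',g[68:104,292].tolist())
for v in (78,81): print('L',g[v,138:156].tolist(),'R',g[v-5,424:442].tolist())
for u in (170,230,350,410): print(u,g[62:100,u].tolist())
for n,p in dict(L=(146,83,.185),Rt=(433.5,77,.185),studc=(292.5,94,.165)).items(): print(n,loc(*p).round(1))
E
```

```text
83 [84, 87, 89, 87, 85, 85, 86, 85, 86, 87, 87, 82, 87, 84, 82, 88, 86, 90, 95, 101, 107, 100, 103, 95, 93, 90, 83, 88, 85, 85, 89, 85, 82, 87, 86, 84, 85, 87, 85, 84, 86, 86]
86 [87, 86, 87, 87, 84, 86, 88, 87, 86, 90, 85, 88, 88, 84, 85, 84, 89, 91, 93, 98, 101, 103, 99, 101, 90, 86, 84, 86, 87, 87, 86, 84, 90, 85, 83, 88, 87, 85, 84, 85, 84, 85]
89 [88, 88, 82, 86, 87, 79, 91, 91, 90, 87, 90, 87, 85, 86, 86, 88, 88, 99, 95, 93, 100, 108, 103, 98, 94, 95, 91, 89, 86, 84, 85, 85, 81, 84, 83, 88, 89, 82, 90, 86, 87, 86]
92 [89, 82, 87, 83, 87, 81, 88, 84, 87, 82, 83, 88, 90, 91, 91, 98, 96, 100, 102, 105, 109, 108, 108, 105, 97, 98, 97, 96, 96, 94, 92, 91, 85, 84, 84, 84, 89, 87, 83, 86, 84, 85]
95 [92, 94, 93, 93, 94, 98, 93, 93, 87, 86, 88, 86, 86, 91, 93, 96, 95, 96, 100, 97, 100, 99, 104, 98, 94, 97, 94, 97, 92, 90, 88, 83, 86, 93, 94, 94, 95, 97, 100, 97, 97, 97]
col292 [105, 110, 105, 93, 91, 80, 65, 49, 63, 85, 101, 102, 105, 104, 105, 107, 100, 105, 101, 104, 103, 100, 102, 105, 109, 104, 104, 100, 100, 90, 87, 91, 98, 100, 101, 97]
L [180, 185, 186, 184, 181, 184, 190, 202, 
[... 412 characters left out ...]
, 181, 151, 113, 97, 95, 98, 96, 94, 94, 105, 135, 167, 182, 189, 179, 180, 181, 178, 180, 182, 179, 176]
230 [199, 199, 202, 202, 202, 200, 205, 201, 206, 204, 192, 167, 134, 98, 80, 68, 52, 48, 55, 60, 79, 88, 93, 93, 95, 91, 91, 89, 93, 96, 91, 91, 94, 92, 89, 96, 101, 99]
350 [113, 113, 113, 113, 115, 114, 112, 110, 111, 105, 97, 88, 82, 58, 42, 38, 39, 55, 72, 83, 85, 82, 89, 88, 85, 85, 87, 87, 87, 87, 84, 90, 84, 94, 102, 103, 99, 104]
410 [112, 111, 111, 109, 111, 111, 110, 114, 111, 112, 112, 114, 109, 102, 96, 91, 90, 91, 91, 89, 103, 133, 165, 175, 182, 185, 187, 186, 183, 184, 180, 181, 178, 173, 167, 164, 164, 170]
L [ 89.9 -72.5  46.2]
Rt [94.7 85.3 46.1]
studc [81.8  7.6 66.1]
```

```bash
python3 - <<'E'
from h import *
import pickle
o,w=pickle.load(open('w4.pkl','rb')); g=cv2.GaussianBlur(cv2.cvtColor(w['img'],cv2.COLOR_RGB2GRAY),(5,1),0).astype(float)
T=R.from_rotvec(o['tool_rot']); zc=o['tool_pos'][2]-.0999
def loc(u,v,z): return T.inv().apply(wplane(o,w,u,v,z)-o['tool_pos'])*1000
def edge(u,a,b,sg):
    c=np.diff(g[a:b,u])*sg; c[c<0]=0; i=np.argmax(c); k=slice(max(0,i-2),i+3); return a+.5+(np.arange(len(c))[k]*c[k]).sum()/c[k].sum()
P=[];Q=[]
for u in range(160,425,10):
    if u<275: P.append(loc(u,edge(u,66,84,-1),.185))
    Q.append(loc(u,edge(u,186,201,1),zc+.13))
for n,A in(('board',P),('plate',Q)):
    A=np.array(A); print(n,A[:,:2].round(1).tolist()); f=np.polyfit(A[:,1],A[:,0],1); print(n,'deg',np.degrees(np.arctan(f[0])),'x at 0',f[1])
for u in (280,300,320,340,360,380,400,420): print(u,g[64:84,u].astype(int).tolist())
E
```

```text
board [[90.6, -64.1], [90.8, -58.3], [90.9, -52.6], [91.0, -47.0], [91.2, -41.5], [91.3, -36.1], [91.3, -30.8], [91.6, -25.5], [91.5, -20.2], [90.4, -15.0], [90.8, -9.9], [90.7, -4.7]]
board deg 0.10652163192276205 x at 0 91.0717319177538
plate [[45.8, -36.7], [45.8, -33.3], [45.6, -30.1], [45.6, -26.8], [45.8, -23.6], [46.2, -20.5], [45.9, -17.4], [46.0, -14.3], [46.0, -11.3], [45.9, -8.3], [45.8, -5.3], [45.9, -2.4], [45.9, 0.6], [45.7, 3.5], [45.9, 6.5], [45.9, 9.5], [45.9, 12.5], [45.9, 15.5], [45.8, 18.6], [46.0, 21.6], [45.9, 24.8], [45.8, 27.9], [45.8, 31.2], [45.9, 34.4], [45.9, 37.8], [46.0, 41.2], [44.9, 44.9]]
plate deg -0.08717908100687603 x at 0 45.8345622368165
280 [114, 112, 112, 112, 115, 114, 111, 104, 95, 88, 79, 58, 55, 66, 64, 64, 78, 84, 87, 86]
300 [111, 111, 112, 112, 113, 111, 106, 100, 89, 80, 64, 50, 56, 66, 65, 65, 79, 84, 85, 86]
320 [111, 112, 113, 114, 113, 111, 108, 99, 89, 81, 65, 50, 52, 64, 60, 64, 77, 84, 84, 84]
340 [112, 111, 112, 111, 110, 110, 107, 99, 93, 85, 71, 53, 37, 34, 41, 55, 75, 82, 86, 86]
360 [110, 109, 110, 112, 110, 110, 108, 105, 97, 88, 83, 63, 46, 38, 37, 46, 65, 81, 88, 87]
380 [113, 114, 115, 115, 115, 115, 117, 113, 109, 103, 92, 85, 72, 52, 44, 46, 55, 74, 85, 88]
400 [116, 117, 117, 116, 116, 114, 113, 111, 113, 108, 101, 94, 84, 76, 61, 60, 77, 87, 90, 92]
420 [115, 115, 112, 114, 116, 116, 116, 115, 117, 117, 117, 110, 105, 93, 94, 93, 118, 153, 176, 181]
```

Call:
servo_tool(increments=[[[0,0.3,0.5,0,-1.4],[0,0.8,0.9,1,-1.4],[0,1.4,0.9,2.5,-1.4],[0,2,0.9,4,-1.4],[0,2.1,0.9,5,-1.4]]])

```text
t: 6.25
tool_pos: [0.5707, 0.1837, 0.178]
tool_rot: [0.521, -3.094, 0.0]
contact_force: [-0.9, 0.7, -3.5]
opening: 0.0085
grip_force: 78.4
```

Call:
servo_tool(increments=[[[0,0,0,0.5,0],[0,0,0,0.6,0],[0,0,0,0.6,0],[0,0,0,0.6,0]]])

```text
t: 6.65
tool_pos: [0.5735, 0.1843, 0.1762]
tool_rot: [-0.521, 3.096, 0.0]
contact_force: [0.5, 0.3, -2.3]
opening: 0.0082
grip_force: 78.4
```

```bash
python3 go.py; python3 - <<'E'
from h import *
import pickle
o=ctrl.get_obs(); w=snap('wrist'); s=snap('scene'); pickle.dump((o,w,s),open('w5.pkl','wb'))
a=cv2.resize(w['img'][0:225,130:430,::-1],(800,600),interpolation=cv2.INTER_CUBIC)
cv2.imwrite('pics/w5.png',a)
E
```

```text
t 6.65 pos [0.5735 0.1843 0.1762] yaw 19.11 tilt 0.09 open 0.0082 grip 78.4 F [ 0.45  0.28 -2.28]
```

View pics/w5.png

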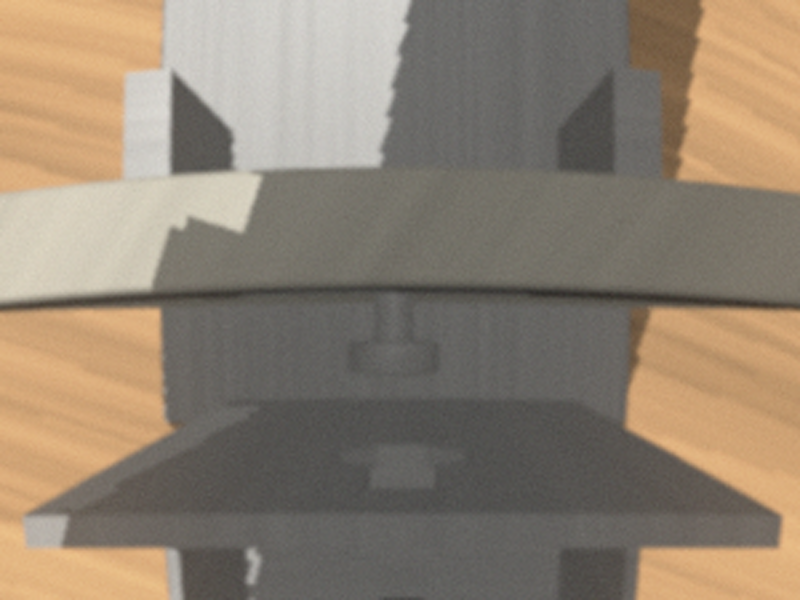

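The stud (u≈277.4) sits 4 px left of the keyhole (u≈281.4), and the yaw is aligned. I'll compute the gap.

```bash
python3 - <<'E'
from h import *
import pickle
o,w,s=pickle.load(open('w5.pkl','rb')); T=R.from_rotvec(o['tool_rot']); zc=o['tool_pos'][2]-.0999
def loc(u,v,z): return (T.inv().apply(wplane(o,w,u,v,z)-o['tool_pos'])*1000).round(1)
q=lambda x,y:(130+(x+.5)/2.667-.5,(y+.5)/2.667-.5)
print('plate',loc(*q(400,515),zc+.13),'board',loc(*q(400,290),.185),'head front top',loc(*q(393,372),.170),'shank',loc(*q(393,315),.168),'hole',loc(*q(404,455),zc+.1),'corners',loc(*q(25,515),zc+.13),loc(*q(780,515),zc+.13))
E
```

```text
plate [ 45.7   0.5 -30.2] board [71.   0.4 -8.9] head front top [59.2 -0.7  6.1] shank [67.7 -0.7  8.1] hole [47.6  1.  -0.2] corners [ 45.9 -44.  -30.2] [ 46.   45.5 -30.2]
```

Call:
servo_tool(increments=[[[0,0,-0.1,0.1,0],[0,0.2,-0.15,0.1,0],[0,0.4,-0.15,0.1,0],[0,0.6,-0.15,0.1,0],[0,0.6,-0.15,0.1,0]]])

```text
t: 7.25
tool_pos: [0.5673, 0.1807, 0.1743]
tool_rot: [0.522, -3.098, 0.0]
contact_force: [-0.0, -0.9, -3.1]
opening: 0.0084
grip_force: 78.4
```

```bash
python3 go.py
```

```text
t 7.25 pos [0.5673 0.1807 0.1743] yaw 19.11 tilt 0.01 open 0.0084 grip 78.4 F [-0.05 -0.87 -3.14]
```

Call:
servo_tool(increments=[[[0,0.1,0,0,0],[0,0.2,0,0,0],[0,0.3,0,0,0],[0,0.4,0,0,0],[0,0.5,0,0,0]]])

```text
t: 7.75
tool_pos: [0.5628, 0.1792, 0.1743]
tool_rot: [0.522, -3.098, 0.0]
contact_force: [-0.1, -0.6, -3.3]
opening: 0.0084
grip_force: 78.4
```

Call:
servo_tool(increments=[[[0,0.1,0,0,0],[0,0.2,0,0,0],[0,0.3,0,0,0],[0,0.3,0,0,0]]])

```text
t: 8.15
tool_pos: [0.5599, 0.1782, 0.1743]
tool_rot: [0.522, -3.098, 0.0]
contact_force: [-0.4, 0.0, -4.1]
opening: 0.0084
grip_force: 78.4
```

```bash
python3 go.py
```

```text
t 8.15 pos [0.5599 0.1782 0.1743] yaw 19.11 tilt 0.00 open 0.0084 grip 78.4 F [-0.44  0.   -4.05]
```

Call:
servo_tool(increments=[[[0,0.1,0,0,0],[0,0.2,0,0,0],[0,0.3,0,0,0],[0,0.3,0,0,0]]])

```text
t: 8.55
tool_pos: [0.5571, 0.1772, 0.1743]
tool_rot: [0.522, -3.098, -0.0]
contact_force: [-0.1, 0.3, -3.6]
opening: 0.0081
grip_force: 78.4
```

Call:
servo_tool(increments=[[[0,0.1,0,0,0],[0,0.2,0,0,0],[0,0.3,0,0,0],[0,0.3,0,0,0]]])

```text
t: 8.95
tool_pos: [0.5543, 0.1762, 0.1743]
tool_rot: [0.522, -3.098, 0.0]
contact_force: [0.0, -0.0, -2.9]
opening: 0.0085
grip_force: 78.4
```

Call:
servo_tool(increments=[[[0,0.1,0,0,0],[0,0.2,0,0,0],[0,0.2,0,0,0]]])

```text
t: 9.25
tool_pos: [0.5524, 0.1756, 0.1743]
tool_rot: [0.522, -3.098, 0.0]
contact_force: [0.1, 0.4, -3.5]
opening: 0.0083
grip_force: 78.4
```

Call:
servo_tool(increments=[[[0,0.05,0,0,0],[0,0.1,0,0,0],[0,0.1,0,0,0]]])

```text
t: 9.55
tool_pos: [0.5515, 0.1752, 0.1743]
tool_rot: [-0.522, 3.098, 0.0]
contact_force: [-0.2, 0.3, -3.0]
opening: 0.0081
grip_force: 78.4
```

```bash
python3 - <<'E'
from h import *
import pickle
o=ctrl.get_obs(); w=snap('wrist'); pickle.dump((o,w),open('w6.pkl','wb'))
cv2.imwrite('pics/w6.png',cv2.resize(w['img'][60:225,170:390,::-1],(800,600),interpolation=cv2.INTER_CUBIC))
E
python3 go.py
```

```text
t 9.60 pos [0.5515 0.1753 0.1743] yaw 19.11 tilt 0.00 open 0.0082 grip 78.4 F [-0.31  0.17 -3.21]
```

View pics/w6.png

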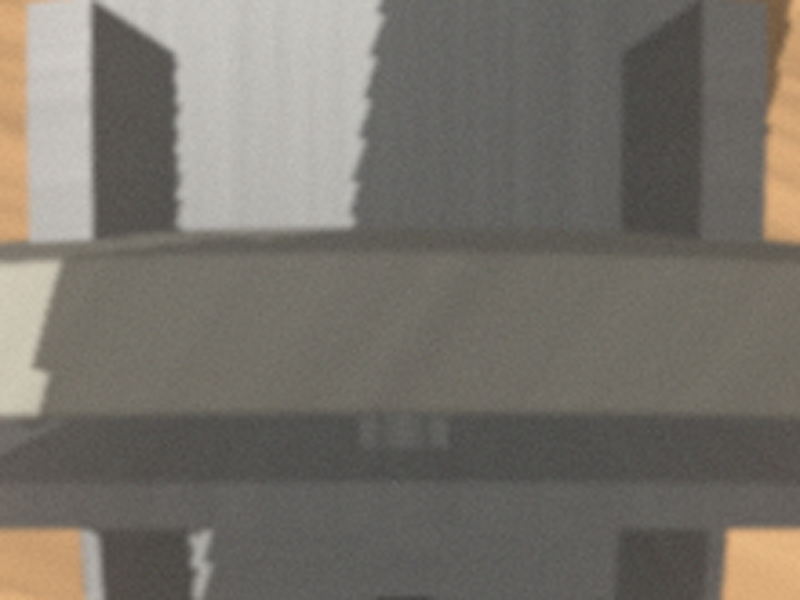

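The plate now sits close to the board, with the shank centred in the slot (≈403 against slot 360–448). I'll slide it down gently.

Call:
servo_tool(increments=[[[0,0,0,0.15,0],[0,0,0,0.3,0],[0,0,0,0.45,0],[0,0,0,0.6,0],[0,0,0,0.75,0]]])

```text
t: 10.1
tool_pos: [0.5515, 0.1753, 0.1666]
tool_rot: [0.522, -3.098, 0.0]
contact_force: [-0.1, -0.3, -2.5]
opening: 0.0085
grip_force: 78.4
```

Call:
servo_tool(increments=[[[0,0,0,0.15,0],[0,0,0,0.3,0],[0,0,0,0.45,0],[0,0,0,0.6,0],[0,0,0,0.75,0]]])

```text
t: 10.6
tool_pos: [0.5515, 0.1753, 0.1592]
tool_rot: [0.522, -3.098, 0.0]
contact_force: [-0.3, -0.8, -3.1]
opening: 0.0087
grip_force: 78.4
```

Call:
servo_tool(increments=[[[0,0,0,0.1,0],[0,0,0,0.2,0],[0,0,0,0.3,0],[0,0,0,0.4,0],[0,0,0,0.5,0]]])

```text
t: 11.1
tool_pos: [0.5516, 0.1753, 0.1543]
tool_rot: [-0.522, 3.098, -0.0]
contact_force: [0.8, -0.4, -3.3]
opening: 0.0084
grip_force: 78.4
```

Call:
servo_tool(increments=[[[0,0,0,0.05,0],[0,0,0,0.1,0],[0,0,0,0.15,0],[0,0,0,0.2,0],[0,0,0,0.2,0]]])

```text
t: 11.6
tool_pos: [0.5515, 0.1753, 0.1522]
tool_rot: [0.522, -3.098, -0.0]
contact_force: [0.6, -0.3, -4.1]
opening: 0.0086
grip_force: 78.4
```

Call:
servo_tool(increments=[[[0,0,0,0.03,0],[0,0,0,0.06,0],[0,0,0,0.06,0]]])

```text
t: 11.9
tool_pos: [0.5516, 0.1753, 0.1518]
tool_rot: [-0.522, 3.098, -0.0]
contact_force: [0.1, -1.1, -2.1]
opening: 0.0084
grip_force: 78.4
```

Call:
servo_tool(increments=[[[0,0,0,0.03,0],[0,0,0,0.06,0],[0,0,0,0.06,0]]])

```text
t: 12.2
tool_pos: [0.5516, 0.1753, 0.1515]
tool_rot: [-0.522, 3.098, -0.0]
contact_force: [-1.2, -0.7, -0.6]
opening: 0.0082
grip_force: 78.7
```

```bash
python3 go.py
```

```text
t 12.20 pos [0.5516 0.1753 0.1515] yaw 19.12 tilt 0.01 open 0.0082 grip 78.7 F [-1.17 -0.71 -0.61]
```

Call:
servo_tool(increments=[[[0,0,0,0.03,0],[0,0,0,0.03,0],[0,0,0,0.03,0]]], newtons=20)

```text
t: 12.5
tool_pos: [0.5517, 0.1753, 0.1513]
tool_rot: [-0.522, 3.098, -0.0]
contact_force: [-1.9, -0.3, 2.7]
opening: 0.0085
grip_force: 79.0
```

Call:
servo_tool(increments=[[[1.1,0,0,0,0],[1.3,0,0,0,0],[1.6,0,0,0,0],[2,0,0,0,0],[2.5,0,0,0,0]]])

```text
t: 13.0
tool_pos: [0.5516, 0.1753, 0.1508]
tool_rot: [-0.522, 3.098, 0.0]
contact_force: [-0.6, -0.3, 0.7]
opening: 0.0248
grip_force: 0.0
```

Call:
servo_tool(increments=[[[3.5,0,0,0,0],[3.5,0,0,0,0],[3.5,0,0,0,0]]])

```text
t: 13.3
tool_pos: [0.5515, 0.1753, 0.1508]
tool_rot: [-0.522, 3.098, 0.0]
contact_force: [0.3, -0.3, 0.3]
opening: 0.0349
grip_force: 0.0
```

```bash
python3 - <<'E'
from h import *
o=ctrl.get_obs(); w=snap('wrist'); s=snap('scene'); d=snap('side')
c=lambda i,x,y,W,H:cv2.resize(i[y:y+H,x:x+W,::-1],(400,300),interpolation=cv2.INTER_CUBIC)
cv2.imwrite('pics/w7.png',np.vstack([np.hstack([c(w['img'],120,60,320,240),c(s['img'],250,130,120,90)]),np.hstack([c(d['img'],170,150,120,90),c(w['img'],170,90,200,150)])]))
E
python3 go.py
```

```text
t 13.45 pos [0.5515 0.1753 0.1508] yaw 19.12 tilt 0.00 open 0.0348 grip 0.0 F [-0.67  0.14 -0.02]
```

View pics/w7.png

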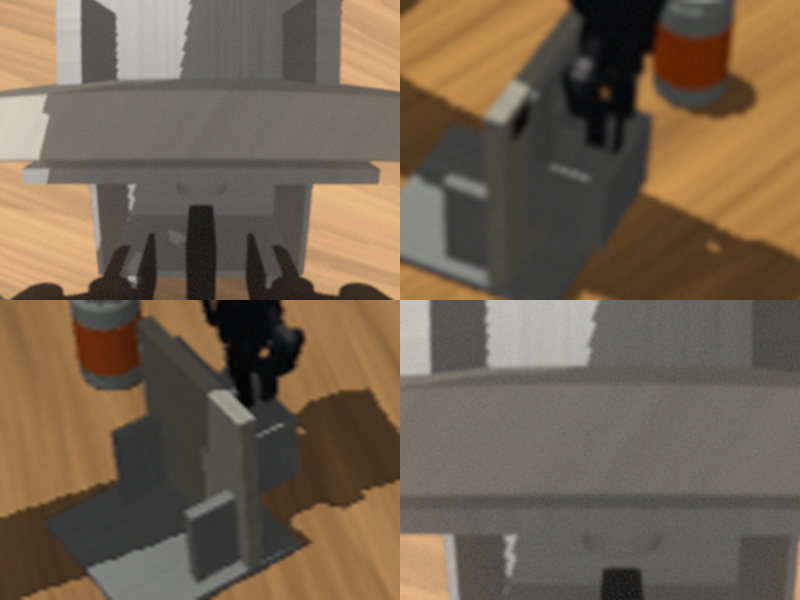

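The caddy hangs level on the stud, flush with the board, and the fingers are clear of the grip. Now retreat straight up.

Call:
servo_tool(increments=[[[3.5,0,0,-1,0],[3.5,0,0,-3,0],[3.5,0,0,-6,0],[3.5,0,0,-9,0],[3.5,0,0,-12,0]]])

```text
t: 13.95
tool_pos: [0.5515, 0.1753, 0.2729]
tool_rot: [-0.522, 3.097, -0.0]
contact_force: [0.6, 0.7, -0.9]
opening: 0.0352
grip_force: 0.0
```

Call:
servo_tool(increments=[[[3.5,0,0,0,0],[3.5,0,0,0,0],[3.5,0,0,0,0],[3.5,0,0,0,0],[3.5,0,0,0,0]]])

```text
t: 14.45
tool_pos: [0.551, 0.1752, 0.2693]
tool_rot: [0.521, -3.095, 0.0]
contact_force: [-0.3, -0.2, 0.4]
opening: 0.035
grip_force: 0.0
```

```bash
python3 - <<'E'
from h import *
o=ctrl.get_obs(); w=snap('wrist'); s=snap('scene'); d=snap('side')
c=lambda i,x,y,W,H:cv2.resize(i[y:y+H,x:x+W,::-1],(400,300),interpolation=cv2.INTER_CUBIC)
cv2.imwrite('pics/w8.png',np.vstack([np.hstack([c(w['img'],120,60,320,240),c(s['img'],250,130,120,90)]),np.hstack([c(d['img'],170,150,120,90),c(s['img'],0,0,560,420)])]))
E
python3 go.py
```

```text
t 14.60 pos [0.5513 0.1752 0.2701] yaw 19.12 tilt 0.07 open 0.0346 grip 0.0 F [ 0.63 -0.59 -0.01]
```

View pics/w8.png

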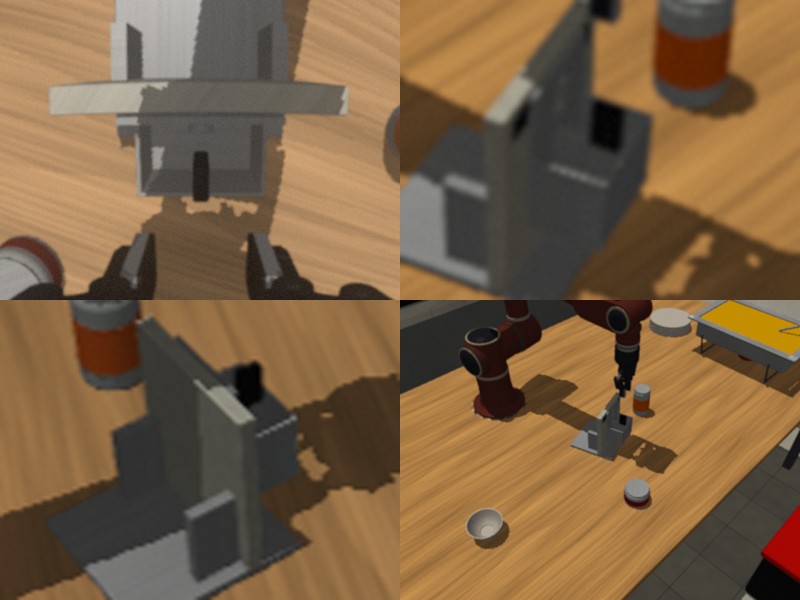

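The caddy hangs upright against the board, the gripper is clear, and the can, tin and bowl look untouched. Handing in.

```bash
python3 -c "
from station import ctrl
print(ctrl.finish_job())"
```

```text
the job is handed in; nothing more can be done
None
```

The caddy is hanging upright and released on the stud, slid down to the slot's closed end. The job was handed in at about 14.6 s, the wrist force never read above about 7 N at the end of a move, and the can, tin and bowl look untouched. The hand-in call returned no verdict.

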